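Set the tilt selector of a blot rocker and load it

TASK

Get the blot rocker ready for a wash: change its tilt selector from step one to step four (pull the sprung knob out clear, turn it without forcing it, and feel for the fourth hole until it drops fully home), and load the blot box from the bench onto the rocker's platform beside the one already there. Carry the box level, set it down gently so that it lies flat inside the platform's rim, and leave everything else standing where it is.

Things in the scene. Friction and masses are not known exactly. Their poses are not given: they have to be found in the camera images.
- rocker: The rocker, a pale grey bench machine 350 mm deep (x) by 302 mm wide (y), fixed to the bench, front turned to the robot's right and away. Origin: on the bench under its middle; its x axis points from its sloping front console to its back, y to the left for one who faces the console, z up. The console slopes 30 degrees, is 240 mm wide and spans x -0.172 (50 mm high) to -0.072 (107 mm high).
- platform (a point): Centre of the upper face of the rocker's level platform mat, at (0.040, 0, 0.161) in the rocker's frame and with its axes. The mat is 210 mm (x) by 290 mm (y); an aluminium rim all round stands 15 mm above the mat. The platform does not move.
- selector_dial (a point): Fixed point on the console where the selector knob's turning axis meets the round steel dial plate. z axis: outward from the console along the turning axis (30 degrees from vertical, leaning to the front); x axis: straight up the slope; y axis: to the left for one who faces the console.
- selector_grip (a point): Grip point of the black selector knob, on its turning axis; moves with it; 32 mm out from selector_dial when home. z: outward along the turning axis; x: along the bar grip to its pointed end. Bar: 68 mm long, 14 mm thick, flat sides from x -31 to +22 mm, then a pointed nose with a white line; its top is 11 mm above this point, its foot 23 mm below, on a round skirt 72 mm across.
- selector (a joint): Knob angle, rad: 0 with the nose at step one (80 degrees left of straight up the slope), growing clockwise as seen from the front. Steps one to five are 0.698 rad (40 degrees) apart, marked by one to five black pips. The hole plate is out of true: holes two to five lie up to 0.14 rad (8 degrees) either side of their marks, so step four is 1.95 to 2.24. End stops beyond one and five.
- selector_pull (a joint): How far the knob is pulled out along its axis, m: 0 home, 0.016 at its stop. A spring draws it in (6 N at home, 0.4 N more per mm; its weight adds 1 N). A square-ended pin under the skirt sits 10 mm deep in one of five holes (play 0.04 rad either way): the knob turns only when out over 10 mm. Off a hole the pin rides on the plate (reads about 0.010); over a hole the spring drops it home.
- blot_box: The blot box to load, on the bench to the robot's left of the rocker: a closed pale plastic box, 0.3 kg, lid 146 mm long (x) by 68 mm wide (y), lid top 43 mm up; in the middle of the lid stands a grip rib 70 mm long (x), 13 mm thick (y) and 30 mm high (top 73 mm up). Origin: centre of its underside; z up.
- other_box: An identical blot box that already stands on the half of the platform nearer the robot (the rocker's +y side), lengthwise along the rocker's x. Leave it. Origin: centre of its underside.
- bottle: Reagent bottle, 80 mm diameter, 170 mm high, between the rocker and the blot box. Leave it. Origin: centre of its underside.
- tube_rack: White tube rack, 100 x 200 x 65 mm, at the back left. Leave it. Origin: centre of its underside.
- tip_box: Pipette tip box, 85 x 122 x 64 mm, at the left. Leave it. Origin: centre of its underside.
- beaker: Small open beaker, 68 mm diameter, 90 mm high, to the robot's right of the rocker's console. Leave it. Origin: centre of its underside.

How it is judged:
At the end, for the whole second after the job is handed in: The selector knob is home (pulled out less than 2 mm) at step four (1.87 to 2.32 rad), and the blot box rests flat (within 0.05 rad) and still on the platform mat inside its rim (underside within 4 mm of the mat's height, its middle over the mat), released (value of joint selector between 1.87 and 2.32 rad and value of joint selector_pull below 0.002 m and z of blot_box in the frame of platform between -0.004 and 0.004 m and x of blot_box in the frame of platform between -0.105 and 0.105 m and y of blot_box in the frame of platform between -0.145 and 0.145 m and angle between blot_box's own z axis and vertical below 0.05 rad and linear speed of blot_box below 0.02 m/s); the robot touches nothing.
It fails at once if the blot box is tipped more than 0.4 rad (angle between blot_box's own z axis and vertical above 0.4 rad).
It fails at once if the blot box is dropped or thrown (faster than 0.5 m/s while nothing touches it) (contact force between blot_box and anything else below 0.05 N and linear speed of blot_box above 0.5 m/s).
It fails at once if the other blot box is shifted by more than 30 mm (distance of other_box from where it was at the start of the episode above 0.03 m).
It fails at once if the bottle, tube rack, tip box or beaker is shifted by more than 30 mm or knocked over (distance of any of bottle, tube_rack, tip_box, beaker from where it was at the start of the episode above 0.03 m or angle between any of bottle, beaker's own z axis and vertical above 0.5 rad).
It fails at once if the selector is forced out of hole one without being pulled clear (turned to between 0.15 and 0.45 rad while pulled out less than 5 mm) (value of joint selector between 0.15 and 0.45 rad and value of joint selector_pull below 0.005 m).
It also fails if it takes over 67 s, if anything falls off the work surface, if the arm or the gripper's body presses on something with over 40 N, if the wrist force passes 120 N, or if a joint passes its speed limit or range.

ROBOT

A 6-joint arm with a two-finger parallel gripper is mounted at the origin on the work surface. World frame = base frame: x ahead of the robot, y to its left, z up, the work surface at z = 0. Lengths are in m, angles in rad, forces in N, time in s.
With the tool pointing down it reaches from about 0.25 to 0.725 m from the base axis. Payload 4 kg.
Tool frame: the origin (TCP) lies between the finger pads; the fingertips stand 8 mm ahead of it and the grasp point (between the pads) lies 11 mm behind it; z points along the fingers, y is the direction in which the jaws open and shut (so a half turn about z gives the same grasp; the last joint's range is limited). The gripper opens to 85 mm and grips with 20 to 120 N. Pads are 22 mm wide; open, the fingers measure 114 mm over their backs; the gripper's body (76 mm by 85 mm) begins 54 mm behind the grasp point. The pads swing forward as they close: fully open they stand 13 mm farther back than shut.
Start: joints at [1.262, 0.241, 0.005, 1.335, 0, 1.571], TCP at [0.152, 0.476, 0.239] pointing down, gripper open.
Joint ranges: [-2.72, 2.72], [-1.05, 1.87], [-1.09, 1.28], [-1.99, 2.15], [-1.42, 1.44], [-3.14, 3.14]. Speed limits (rad/s): [2.79, 2.79, 3.14, 3.14, 3.14, 3.14].

INTERFACE

Orientations are given as a unit quaternion [x, y, z, w].
In Python, from workcell import * gives the robot as it stands.
- The arm moves only by the tool send_rows, never from a script. Its argument "increments" is a list that holds one entry, the list of rows, each a list of 6 numbers: the shift along the tool's x, y, z in units of 50 mm (1.0 is 50 mm), then the turn, a rotation vector about the tool's x, y, z in units of 10 degrees (1.0 is 10 degrees). In form: [[[x, y, z, ax, ay, az], ...]]. A call has 1 to 8 rows; each row shifts and turns the commanded pose from where the row before left it, along the tool's axes as they then stand; what a row does not reach is not made up. A row lasts 1/8 s, in which the tool goes at most 62.5 mm and 10.7 degrees, less where a joint would pass 70% of its speed; a pose out of reach is approached as far as the arm can. A call with a number of a shift or a turn outside -1 to 1 is refused whole. A call with a gripper value outside its range is refused whole. "grip" is the closure, from 0 (fully open) to 1 (shut), set as the call begins (left out, the last holds). The fingers move at their own pace and stop on an object; the grip force is fixed at half the most. Time passes only in rows, so rows that do not move let the fingers close. It gives the time, the measured TCP pose, the force and the opening at its end, in the units of the state.
- get_obs(): the state, without advancing time (a new reading comes with each control period).
- camera(name): name is "side" or "top" or "wrist"; returns a dict with "color" (420x560x3 uint8, red, green, blue), "z_map" (420x560 float32, m along the optical axis (not along the pixel's ray), 0 where there is no reading), "intrinsics" (3x3 intrinsics, pixels), "pose" (4x4, takes a point from camera to world coordinates); the wrist camera has in their place "mount" (4x4, takes a point from camera to tool coordinates, whose origin is the TCP and whose axes are the flange's). Camera axes: x right, y down, z forward; pixel columns grow to the right and rows downward; lengths in m; the calibration is good to about 2 mm. A picture is of the moment at which its call begins: read the wrist's pose just before it.
- job_done(): hands the job in, once; it reports no verdict.
The state is a dict: "clock": time; "joint_pos": joint angles; "joint_vel": joint speeds; "tau": joint torques, N m; "eef_pos": TCP position; "tool_rot": TCP orientation; "ft_force": force on the tool from outside, world axes, zero at the start; "ft_torque": the same for the moment, N m; "grip_width": finger opening in m.
Only numpy, scipy, OpenCV 4.12 (cv2) and the standard library are available. Lean on these libraries where they do the work, as an engineer would, in place of code of your own. Each camera call takes 0.05 s, during which the arm holds its last target.

## Working session

There is one attempt and no reset: what is moved stays moved. The work goes in short steps, Python scripts to look and compute and a tool call to move; the robot and the scene stay as the last step left them, time stands still between calls to the robot, and variables do not carry over. Pictures are saved under pics/ and viewed, and the job is handed in when it is done.

Besides the shell and the picture viewer there is one more tool, called as name(argument=value, ...) on one line, values as JSON. send_rows: Moves the arm, as the interface text tells. Its arguments: {"type":"object","properties":{"increments":{"type":"array"},"grip":{"type":"number"}},"required":["increments"]}

```bash
mkdir -p pics; ls
cat > h.py <<'E'
from workcell import *
import numpy as np, cv2
from scipy.spatial.transform import Rotation as R
def show(o=None):
    o=o or get_obs()
    for k in ("clock","joint_pos","eef_pos","tool_rot","ft_force","grip_width"): print(k,np.round(o[k],4))
def cam(n,fn=None):
    o=get_obs(); c=camera(n)
    if n=="wrist":
        T=np.eye(4);T[:3,:3]=R.from_quat(o["tool_rot"]).as_matrix();T[:3,3]=o["eef_pos"]
        c["pose"]=T@np.array(c["mount"])
    if fn: cv2.imwrite("pics/"+fn,cv2.cvtColor(c["color"],cv2.COLOR_RGB2BGR)); np.savez("/tmp/"+fn+".npz",**{k:c[k] for k in("color","z_map","intrinsics","pose")})
    return c
def pts(c):
    K=np.array(c["intrinsics"]);z=np.array(c["z_map"]);h,w=z.shape
    u,v=np.meshgrid(np.arange(w),np.arange(h))
    P=np.stack([(u-K[0,2])/K[0,0]*z,(v-K[1,2])/K[1,1]*z,z],-1)
    T=np.array(c["pose"]);return P@T[:3,:3].T+T[:3,3]
def plane(c,u,v,h):
    K=np.array(c["intrinsics"]);T=np.array(c["pose"])
    d=T[:3,:3]@np.array([(u-K[0,2])/K[0,0],(v-K[1,2])/K[1,1],1]);o=T[:3,3]
    return o+d*(h-o[2])/d[2]
def proj(c,p):
    K=np.array(c["intrinsics"]);T=np.linalg.inv(c["pose"]);q=T[:3,:3]@np.array(p)+T[:3,3];q=K@q;return q[:2]/q[2]
def load(fn): return dict(np.load("/tmp/"+fn+".npz"))
E
python3 - <<'E'
from h import *
show()
cam("top","top0.png");cam("side","side0.png")
E
```

```text
pics
clock 0.0
joint_pos [ 1.262   0.2414  0.0037  1.3352 -0.      1.5708]
eef_pos [0.1518 0.4758 0.2384]
tool_rot [ 1.538e-01  9.881e-01 -1.000e-03 -2.000e-04]
ft_force [ 0.1977  0.6528 -0.2319]
grip_width 0.0853
```

View pics/top0.png

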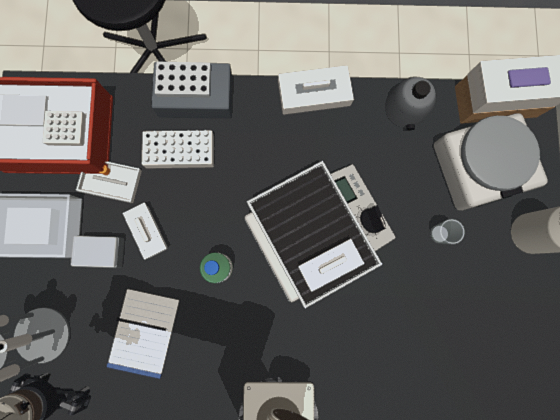

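View pics/side0.png

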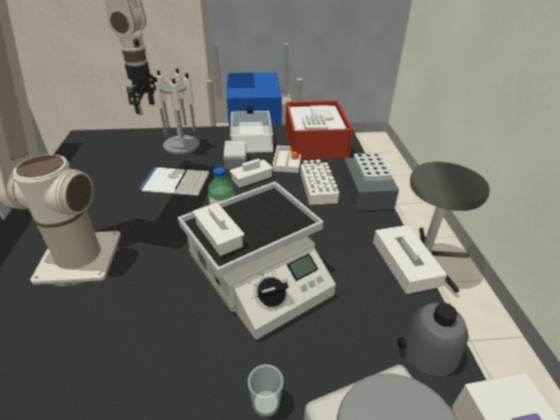

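The top view shows the blot box at (145,230), the bottle at (217,266), and the rocker's platform with corners near (320,163), (382,262), (303,305) and (248,203). The knob is at (373,219) and the beaker at (448,231). Next I'll measure these.

Run:
```python
from h import *
c=load("top0.png");P=pts(c);print("campos",np.round(c["pose"][:3,3],3),c["intrinsics"][0,0])
Z=P[...,2];C=c["color"].astype(int)
def comp(mask,uv,name):
    n,l,s,ce=cv2.connectedComponentsWithStats(mask.astype(np.uint8),connectivity=4)
    i=l[uv[1],uv[0]]
    if i==0: print(name,"none",P[uv[1],uv[0]],C[uv[1],uv[0]]);return
    m=l==i;q=P[m][:,:2].astype(np.float32)
    r=cv2.minAreaRect(q);print(name,m.sum(),"rect",np.round(r[0],4),np.round(r[1],4),round(r[2],2),"z",np.round(np.median(P[m][:,2]),4));return r
comp((Z>.036)&(Z<.052),(135,230),"box lid")
comp((Z>.06)&(Z<.085),(143,229),"rib")
for uv in [(143,229),(145,230),(146,232),(138,225)]: print(uv,np.round(P[uv[1],uv[0]],3))
comp((Z>.166)&(Z<.186),(284,184),"rim")
comp((Z>.19)&(Z<.215),(320,275),"otherlid")
comp((Z>.192),(325,265),"otherlid+")
comp((Z>.12)&(Z<.3),(213,267),"bottle")
comp((Z>.04),(178,140),"rack")
comp((Z>.04),(98,252),"tip")
comp((Z>.03),(448,231),"beaker")
print(np.round(P[235,448],3),np.round(P[200,290],3))
# knob
m=(C.sum(-1)<120); sub=np.zeros_like(m);sub[195:245,350:392]=1
comp(m&sub,(373,219),"knob")
im=cv2.resize(cv2.cvtColor(c["color"],cv2.COLOR_RGB2BGR)[150:320,230:410],None,fx=4,fy=3.5,interpolation=cv2.INTER_CUBIC);cv2.imwrite("pics/top0z.png",im)
c=load("side0.png")
cv2.imwrite("pics/side0z.png",cv2.resize(cv2.cvtColor(c["color"],cv2.COLOR_RGB2BGR)[220:340,200:350],None,fx=5,fy=5,interpolation=cv2.INTER_CUBIC))
print(c["pose"][:3,3])
```

```text
campos [0.413 0.034 1.235] 423.7499323515468
box lid 1110 rect [0.5134 0.3831] [0.1468 0.0686] 27.4 z 0.043
rib 140 rect [0.5133 0.3828] [0.0702 0.0139] 27.6 z 0.0718
(143, 229) [0.514 0.378 0.071]
(145, 230) [0.513 0.377 0.056]
(146, 232) [0.507 0.373 0.057]
(138, 225) [0.525 0.393 0.068]
rim none [ 0.62619101 -0.00452221  0.1615845 ] [122 123 122]
otherlid 1518 rect [ 0.4211 -0.1183] [0.0682 0.1461] 27.77 z 0.2034
otherlid+ 1700 rect [ 0.4092 -0.0848] [0.0858 0.2217] 19.54 z 0.2037
bottle 409 rect [0.4127 0.1758] [0.0566 0.0601] 0.43 z 0.1357
rack 2315 rect [0.6547 0.1776] [0.5263 0.1997] 51.44 z 0.0462
tip 2469 rect [0.4897 0.4114] [0.7679 0.1913] 83.02 z 0.0642
beaker none [ 0.52311769 -0.49194243  0.00561829] [81 87 86]
[ 0.511 -0.489  0.01 ] [ 0.584 -0.02   0.163]
knob 433 rect [ 0.4974 -0.1118] [0.0671 0.3307] 18.73 z 0.1022
[ 0.50140215 -0.85354904  0.80200569]
```

View pics/top0z.png

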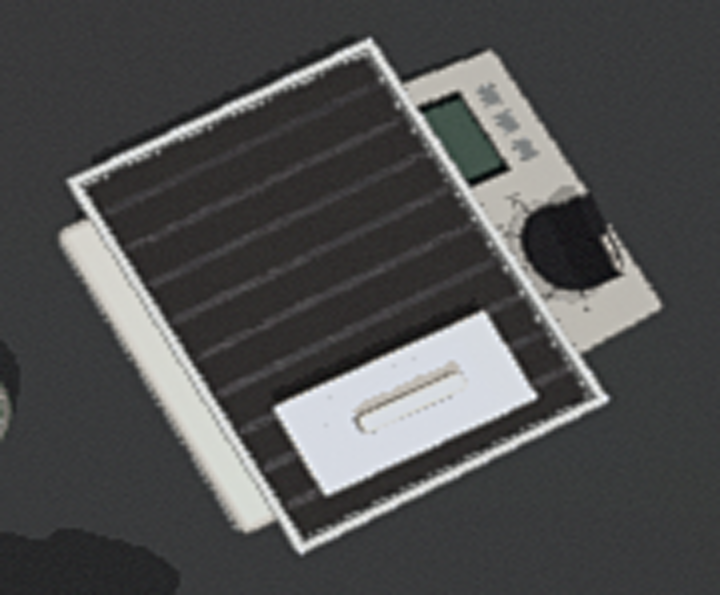

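View pics/side0z.png

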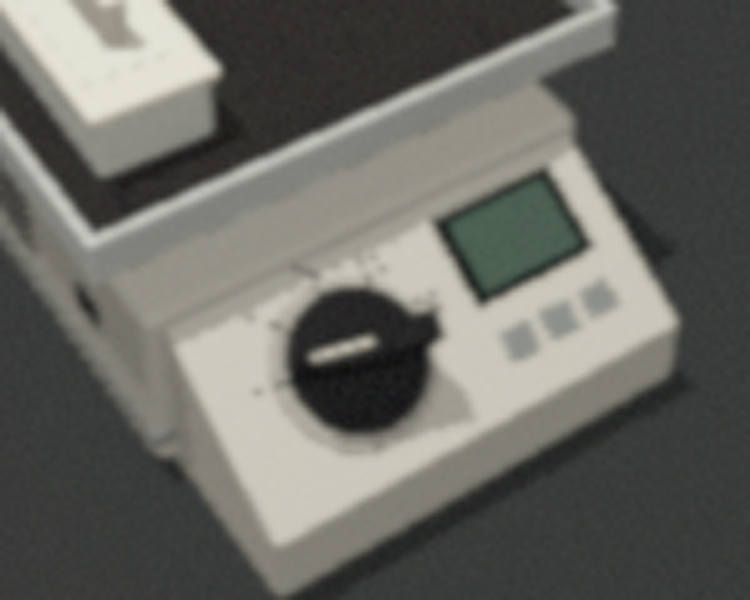

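Run:
```python
from h import *
c=load("top0.png");P=pts(c);Z=P[...,2];C=c["color"].astype(int)
roi=np.zeros(Z.shape,bool);roi[155:312,240:390]=1
m=roi&(Z>.168)&(Z<.184);print(m.sum(),np.median(Z[m]))
bright=roi&(C.sum(-1)>330)
n,l,s,ce=cv2.connectedComponentsWithStats((m).astype(np.uint8),connectivity=8)
i=1+np.argmax(s[1:,4]);r=cv2.minAreaRect(P[l==i][:,:2].astype(np.float32));print(r)
# rim corners via pixels onto z=0.176
for uv in [(320.5,162.5),(381.5,262),(303.5,306),(248,201.5)]: print(np.round(plane(c,*uv,.176),4))
m=(C.sum(-1)<120)&(Z>.05)&(Z<.14)
sub=np.zeros_like(m);sub[195:245,355:392]=1;m&=sub
print("knobpix",m.sum(),np.round(np.median(P[m],0),4))
s=load("side0.png");Ps=pts(s);Cs=s["color"].astype(int)
for uv in [(271,291),(260,292),(272,290),(286,286),(279,310)]: print(uv,np.round(Ps[uv[1],uv[0]],4),Cs[uv[1],uv[0]])
```

```text
1073 0.1746001106394317
((0.5015591979026794, -0.07945069670677185), (0.3025633692741394, 0.22247911989688873), 29.3109130859375)
[ 0.6807 -0.0974  0.176 ]
[ 0.4286 -0.2484  0.176 ]
[ 0.3199 -0.0537  0.176 ]
[0.5772 0.0867 0.176 ]
knobpix 436 [ 0.5431 -0.2455  0.1022]
(271, 291) [ 0.5404 -0.2739  0.1174] [52 51 47]
(260, 292) [ 0.5153 -0.2747  0.1173] [35 33 34]
(272, 290) [ 0.5429 -0.271   0.1173] [84 83 76]
(286, 286) [ 0.5765 -0.258   0.1129] [39 39 39]
(279, 310) [ 0.5588 -0.2798  0.0544] [201 198 185]
```

Run:
```python
from h import *
yaw=np.deg2rad(119.4);pc=np.array([.5015,-.0795])
ex=np.array([np.cos(yaw),np.sin(yaw),0]);ey=np.array([-ex[1],ex[0],0]);ez=np.array([0,0,1.])
org=np.append(pc,0)-.04*ex
Rr=np.stack([ex,ey,ez],1)
# console frame: origin at rocker x=-.122, z=.0785
cz=np.array([-.5,0,np.sqrt(.75)]);cx=np.array([np.sqrt(.75),0,.5]);cy=np.array([0,1.,0])
Rc=np.stack([cx,cy,cz],1)
for nm in("side0.png","top0.png"):
    s=load(nm);P=pts(s);C=s["color"].astype(int)
    q=(P-org)@Rr
    k=(q-np.array([-.122,0,.0785]))@Rc
    roi=(abs(k[...,0])<.06)&(abs(k[...,1])<.12)
    con=roi&(abs(k[...,2])<.012)
    print(nm,"console z",np.median(k[con][:,2]),con.sum(), "y range",np.percentile(k[con][:,1],[0.5,99.5]),"x",np.percentile(k[con][:,0],[.5,99.5]))
    A=np.c_[k[con][:,:2],np.ones(con.sum())];print(np.linalg.lstsq(A,k[con][:,2],rcond=None)[0])
    for a,b in((.005,.018),(.018,.03),(.03,.038),(.038,.055)):
        t=roi&(k[...,2]>a)&(k[...,2]<b)
        if t.sum(): 
            r=cv2.minAreaRect(k[t][:,:2].astype(np.float32));print((a,b),t.sum(),np.round(np.median(k[t],0),4),"rect",np.round(r[0],4),np.round(r[1],4),round(r[2],1), np.round([k[t].min(0),k[t].max(0)],4).tolist())
```

```text
side0.png console z 0.0010063489131339211 3976 y range [-0.11591852  0.1193173 ] x [-0.05949539  0.05956184]
[0.00995552 0.00332883 0.0015511 ]
(0.005, 0.018) 622 [-0.0027  0.0496  0.0116] rect [0.0095 0.0023] [0.2342 0.101 ] 90.0 [[-0.041, -0.1148, 0.005], [0.06, 0.1194, 0.0171]]
(0.018, 0.03) 32 [-0.0047  0.062   0.0242] rect [-0.0052  0.0527] [0.068  0.0064] 72.5 [[-0.0124, 0.0193, 0.0183], [0.0081, 0.0843, 0.03]]
(0.03, 0.038) 18 [-0.0053  0.0583  0.0342] rect [-0.0051  0.0529] [0.0678 0.0064] 72.7 [[-0.0122, 0.0196, 0.0302], [0.008, 0.0843, 0.0379]]
(0.038, 0.055) 177 [-0.0001  0.0505  0.0459] rect [0.0003 0.0508] [0.0686 0.0147] 79.5 [[-0.0121, 0.0164, 0.039], [0.0102, 0.0842, 0.0505]]
top0.png console z 0.0004922089141474117 1752 y range [-0.11839503  0.11915565] x [-0.05772818  0.04012895]
[0.04239286 0.00036071 0.00129258]
(0.005, 0.018) 254 [0.0168 0.041  0.0113] rect [ 0.0062 -0.0089] [0.0698 0.1796] 0.4 [[-0.0285, -0.099, 0.0051], [0.0414, 0.0809, 0.0179]]
(0.018, 0.03) 85 [0.0071 0.0461 0.0231] rect [0.0064 0.0468] [0.0678 0.0089] 81.0 [[-0.002, 0.0138, 0.018], [0.0134, 0.0806, 0.0299]]
(0.03, 0.038) 55 [0.0072 0.0473 0.0341] rect [0.0063 0.0475] [0.0682 0.0106] 83.9 [[-0.0021, 0.0141, 0.0303], [0.0135, 0.0819, 0.038]]
(0.038, 0.055) 141 [0.0034 0.0475 0.0445] rect [0.0016 0.0476] [0.0676 0.0203] 75.8 [[-0.0156, 0.0144, 0.038], [0.0131, 0.0806, 0.049]]
```

```bash
cat >> h.py <<'E'
from scipy.linalg import logm,expm
def down(yaw): # tool x at yaw (deg), z down
    a=np.deg2rad(yaw);x=np.array([np.cos(a),np.sin(a),0]);z=np.array([0,0,-1.]);return np.stack([x,np.cross(z,x),z],1)
def T(p,Rm):
    M=np.eye(4);M[:3,:3]=Rm;M[:3,3]=p;return M
def now():
    o=get_obs();return T(o["eef_pos"],R.from_quat(o["tool_rot"]).as_matrix())
def rel(A,B,n=None,split=False):
    D=np.linalg.inv(A)@B
    rv=R.from_matrix(D[:3,:3]).as_rotvec()
    d=np.linalg.norm(D[:3,3]);a=np.degrees(np.linalg.norm(rv))
    print("total shift mm",np.round(D[:3,3]*1000,1),"rot deg",np.round(np.degrees(rv),2),"in units",np.round(D[:3,3]/.05,3),np.round(np.degrees(rv)/10,3))
    if n:
        L=np.real(logm(D))/n;E=expm(L);print("row x",n,np.round(np.r_[E[:3,3]/.05,np.degrees(R.from_matrix(E[:3,:3]).as_rotvec())/10],3).tolist())
E
python3 - <<'E'
from h import *
rel(now(),T([.5134,.383,.13],down(207.5)),10)
E
```

```text
total shift mm [-372.7   21.7  108.5] rot deg [-1.000e-01 -4.000e-02 -4.519e+01] in units [-7.454  0.434  2.169] [-1.000e-02 -4.000e-03 -4.519e+00]
row x 10 [-0.733, -0.224, 0.217, -0.001, -0.0, -0.452]
```

send_rows(increments=[[[-0.73,-0.22,0.2,0,0,-0.45],[-0.73,-0.22,0.2,0,0,-0.45],[-0.73,-0.22,0.2,0,0,-0.45],[-0.73,-0.22,0.2,0,0,-0.45],[-0.73,-0.22,0.2,0,0,-0.45],[-0.73,-0.22,0.2,0,0,-0.45],[-0.73,-0.22,0.2,0,0,-0.45],[-0.73,-0.22,0.2,0,0,-0.45]]], grip=0.3)

```text
clock: 1.1
eef_pos: [0.4371, 0.3794, 0.1585]
tool_rot: [-0.16, 0.987, -0.0, -0.0]
ft_force: [-0.8, 0.7, 0.1]
grip_width: 0.0599
```

send_rows(increments=[[[-0.73,-0.22,0.2,0,0,-0.45],[-0.73,-0.22,0.2,0,0,-0.45],[0,0,0,0,0,0]]])

```text
clock: 1.48
eef_pos: [0.5136, 0.3841, 0.1366]
tool_rot: [-0.235, 0.972, -0.001, -0.001]
ft_force: [-0.5, -0.7, -0.2]
grip_width: 0.0602
```

Run:
```python
from h import *
show();rel(now(),T([.5134,.383,.054],down(207.5)))
c=cam("wrist","w1.png");P=pts(c);Z=P[...,2]
for a,b in((.065,.08),(.036,.05)):
    m=((Z>a)&(Z<b)).astype(np.uint8);n,l,s,ce=cv2.connectedComponentsWithStats(m)
    for i in range(1,n):
        if s[i,4]>300: r=cv2.minAreaRect(P[l==i][:,:2].astype(np.float32));print(a,s[i,4],np.round(r[0],4),np.round(r[1],4),r[2])
```

```text
clock 1.475
joint_pos [ 6.4220e-01  5.7900e-01  2.4670e-01  1.2416e+00 -2.0000e-04  1.6820e-01]
eef_pos [0.5136 0.3841 0.1366]
tool_rot [-2.348e-01  9.720e-01 -7.000e-04 -1.400e-03]
ft_force [-0.5254 -0.6754 -0.2108]
grip_width 0.0602
total shift mm [ 0.4 -0.8 82.6] rot deg [-0.04 -0.17 -0.34] in units [ 0.008 -0.016  1.652] [-0.004 -0.017 -0.034]
0.065 2361 [0.5111 0.3813] [0.0698 0.0126] 27.532352447509766
0.065 869 [0.5039 0.5813] [0.0321 0.008 ] 0.04359157755970955
0.036 18352 [0.511  0.3815] [0.1455 0.0683] 27.523481369018555
0.036 1721 [0.4498 0.4539] [0.0095 0.085 ] 88.843017578125
0.036 557 [0.5087 0.5791] [0.0032 0.028 ] 89.3902816772461
0.036 905 [0.7135 0.2554] [0.0352 0.0293] 22.86734390258789
0.036 726 [0.7124 0.351 ] [0.0266 0.0263] 14.03074836730957
```

View pics/w1.png

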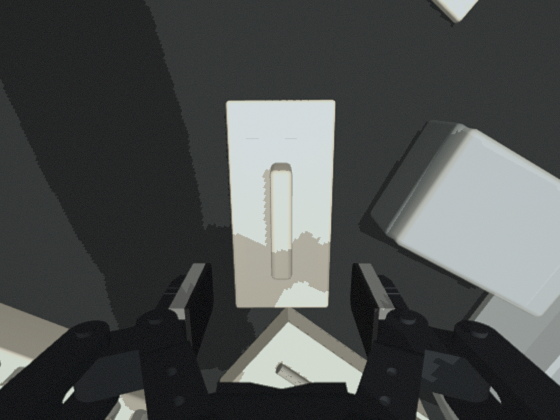

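The wrist view shows the rib at column 281, centred between the jaw pads (188 and 374). I'll go down and grip.

send_rows(increments=[[[0.03,-0.02,0.6,0,0,0],[0,0,0.5,0,0,0],[0,0,0.35,0,0,0],[0,0,0.18,0,0,0],[0,0,0,0,0,0]]])

```text
clock: 2.15
eef_pos: [0.5108, 0.3835, 0.0576]
tool_rot: [-0.236, 0.972, -0.0, -0.0]
ft_force: [0.1, -0.8, 1.1]
grip_width: 0.0598
```

send_rows(increments=[[[0,0,0,0,0,0],[0,0,0,0,0,0],[0,0,0,0,0,0],[0,0,0,0,0,0],[0,0,0,0,0,0],[0,0,0,0,0,0]]], grip=1)

```text
clock: 2.9
eef_pos: [0.5118, 0.3836, 0.0586]
tool_rot: [-0.236, 0.972, 0.0, 0.001]
ft_force: [0.2, -1.7, 4.6]
grip_width: 0.0115
```

send_rows(increments=[[[0,0,-0.1,0,0,0],[0,0,-0.2,0,0,0],[0,0,-0.3,0,0,0],[0,0,-0.4,0,0,0],[0,0,-0.4,0,0,0],[0,0,0,0,0,0]]])

```text
clock: 3.65
eef_pos: [0.5126, 0.3847, 0.1307]
tool_rot: [-0.236, 0.972, 0.001, 0.002]
ft_force: [-0.5, -0.0, -3.7]
grip_width: 0.0117
```

Run:
```python
from h import *
show();cam("side","s2.png");cam("wrist","w2.png")
a=cv2.imread("pics/s2.png");b=cv2.imread("pics/w2.png");cv2.imwrite("pics/c2.png",np.hstack([a[60:330,100:400],b[::1][100:370,100:450]]))
rel(now(),T([.558,-.0476,.285],down(119.4)))
```

```text
clock 3.65
joint_pos [6.4370e-01 5.7550e-01 2.2480e-01 1.2147e+00 1.0000e-04 1.6700e-01]
eef_pos [0.5126 0.3847 0.1307]
tool_rot [-0.2361  0.9717  0.0011  0.0024]
ft_force [-0.4519 -0.0367 -3.7178]
grip_width 0.0117
total shift mm [ 156.3 -404.5 -157.2] rot deg [2.000e-02 1.000e-02 8.792e+01] in units [ 3.125 -8.091 -3.143] [2.000e-03 1.000e-03 8.792e+00]
```

View pics/c2.png

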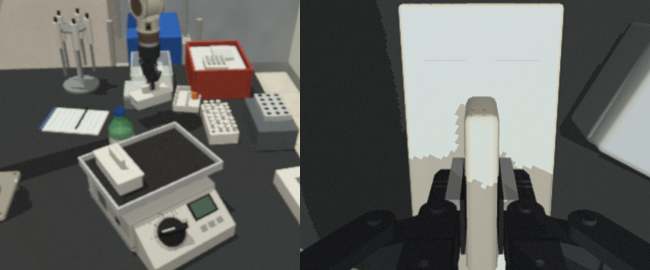

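send_rows(increments=[[[0,0,-0.4,0,0,0.2],[0,0,-0.5,0,0,0.6],[0,0,-0.5,0,0,0.8],[0,0,-0.5,0,0,0.8],[0,0,-0.5,0,0,0.8],[0,0,-0.4,0,0,0.8],[0,0,-0.3,0,0,0.8],[0,0,-0.1,0,0,0.8]]])

```text
clock: 4.75
eef_pos: [0.5113, 0.3835, 0.2877]
tool_rot: [0.25, 0.968, -0.0, -0.0]
ft_force: [0.2, 0.1, -2.5]
grip_width: 0.0115
```

send_rows(increments=[[[0,0,0,0,0,0.8],[0,0,0,0,0,0.8],[0,0,0,0,0,0.8],[0,0,0,0,0,0.6],[0,0,0,0,0,0.2],[0,0,0,0,0,0]]])

```text
clock: 5.5
eef_pos: [0.5111, 0.3834, 0.287]
tool_rot: [0.505, 0.863, -0.001, -0.0]
ft_force: [-0.1, -0.0, -3.2]
grip_width: 0.0115
```

Run:
```python
from h import *
show()
rel(now(),T([.558,-.0476,.285],down(119.4)),12)
```

```text
clock 5.5
joint_pos [0.6436 0.5277 0.5506 1.5952 0.     1.7018]
eef_pos [0.5111 0.3834 0.287 ]
tool_rot [ 5.048e-01  8.633e-01 -7.000e-04 -3.000e-04]
ft_force [-0.114  -0.0058 -3.2476]
grip_width 0.0115
total shift mm [-398.6 -170.5    2.3] rot deg [-0.09  0.01 -0.03] in units [-7.973 -3.41   0.046] [-0.009  0.001 -0.003]
row x 12 [-0.664, -0.284, 0.004, -0.001, 0.0, -0.0]
```

send_rows(increments=[[[-0.2,-0.08,0,0,0,0],[-0.5,-0.22,0,0,0,0],[-0.7,-0.3,0,0,0,0],[-0.75,-0.32,0,0,0,0],[-0.75,-0.32,0,0,0,0],[-0.75,-0.32,0,0,0,0],[-0.75,-0.32,0,0,0,0],[-0.75,-0.32,0,0,0,0]]])

```text
clock: 6.5
eef_pos: [0.5412, 0.1031, 0.2881]
tool_rot: [0.505, 0.863, 0.0, 0.0]
ft_force: [1.2, -0.9, -3.9]
grip_width: 0.0121
```

send_rows(increments=[[[-0.75,-0.32,0,0,0,0],[-0.75,-0.32,0,0,0,0],[-0.7,-0.3,0,0,0,0],[-0.4,-0.17,0,0,0,0],[-0.22,-0.1,0,0,0,0],[0,0,0,0,0,0]]])

```text
clock: 7.25
eef_pos: [0.5575, -0.0481, 0.2879]
tool_rot: [0.506, 0.863, 0.0, -0.0]
ft_force: [0.1, 0.5, -3.0]
grip_width: 0.0116
```

Run:
```python
from h import *
show()
rel(now(),T([.558,-.0476,.215],down(119.4)))
a=cam("wrist","w3.png");b=cam("side","s3.png");t=cam("top","t3.png")
im=cv2.imread("pics/s3.png");jm=cv2.imread("pics/t3.png");cv2.imwrite("pics/c3.png",np.hstack([im[130:330,140:390],jm[130:330,200:450]]).repeat(1,0))
```

```text
clock 7.25
joint_pos [-8.6200e-02  3.4870e-01  2.7830e-01  1.5004e+00  3.0000e-04  9.7430e-01]
eef_pos [ 0.5575 -0.0481  0.2879]
tool_rot [ 5.057e-01  8.627e-01  1.000e-04 -0.000e+00]
ft_force [ 0.1189  0.4584 -3.0268]
grip_width 0.0116
total shift mm [ 0.1  0.7 72.9] rot deg [ 0.01 -0.01 -0.16] in units [0.003 0.014 1.457] [ 0.001 -0.001 -0.016]
```

View pics/c3.png

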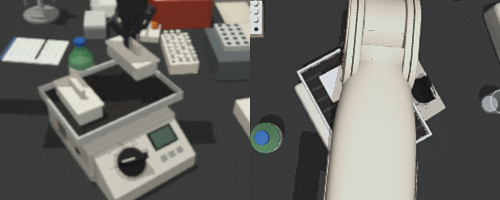

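View pics/w3.png

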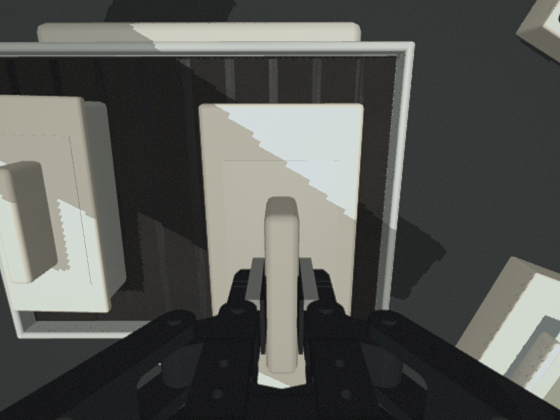

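Run:
```python
from h import *
c=load("w3.png");P=pts(c);Z=P[...,2]
M=T([.5575,-.0481,.2879],R.from_quat([.5057,.8627,.0001,0]).as_matrix());q=(P-M[:3,3])@M[:3,:3]
rim=(Z>.172)&(Z<.182)
vv,uu=np.mgrid[:420,:560]
r=rim&(uu>370)&(uu<430)&(vv>60)&(vv<310);print("right rim y",np.percentile(q[r][:,1],[2,50,98]),np.polyfit(q[r][:,0],q[r][:,1],1),np.median(Z[r]))
r=rim&(vv<60);print("top rim x",np.percentile(q[r][:,0],[2,50,98]),np.polyfit(q[r][:,1],q[r][:,0],1))
r=rim&(vv>310)&(uu<150);print("bottom rim x",r.sum(),np.percentile(q[r][:,0],[2,50,98]) if r.sum() else 0)
r=(uu>205)&(uu<355)&(vv>110)&(vv<300)&(Z>.255)&(Z<.29);print("lid",np.median(Z[r]),q[r].min(0),q[r].max(0))
A=np.c_[P[r][:,:2]-P[r][:,:2].mean(0),np.ones(r.sum())]
r2=r&(uu<255)&(Z<.285);B=np.c_[q[r2][:,:2],np.ones(r2.sum())];print("lid tilt",np.linalg.lstsq(B,q[r2][:,2],rcond=None)[0])
r=(uu<90)&(vv>110)&(Z>.195)&(Z<.21);print("other lid ymax",q[r][:,1].min(),q[r][:,1].max())
```

```text
right rim y [0.0786474  0.081047   0.08441918] [-0.00215487  0.08123534] 0.17513105286515523
top rim x [0.10411827 0.10694005 0.11043815] [0.00031174 0.10704792]
bottom rim x 1063 [-0.11075881 -0.10652246 -0.08802783]
lid 0.27226726549204827 [-0.01803248 -0.03464311 -0.00208482] [0.07012514 0.03368752 0.01937791]
lid tilt [ 0.00234401 -0.0275789   0.01484624]
other lid ymax -0.1906464354121157 -0.11908740128321899
```

send_rows(increments=[[[0,0,0.2,0,0,0],[0,0,0.3,0,0,0],[0,0,0.3,0,0,0],[0,0,0.2,0,0,0],[0,0,0.14,0,0,0],[0,0,0.08,0,0,0],[0,0,0.04,0,0,0],[0,0,0,0,0,0]]])

```text
clock: 8.4
eef_pos: [0.5578, -0.0475, 0.225]
tool_rot: [0.505, 0.863, 0.0, 0.0]
ft_force: [-0.1, -0.6, -2.4]
grip_width: 0.012
```

send_rows(increments=[[[0,0,0.04,0,0,0],[0,0,0.04,0,0,0],[0,0,0,0,0,0]]])

```text
clock: 8.78
eef_pos: [0.5575, -0.0474, 0.2206]
tool_rot: [0.505, 0.863, -0.0, -0.0]
ft_force: [-0.8, 0.1, -3.0]
grip_width: 0.012
```

send_rows(increments=[[[0,0,0.02,0,0,0],[0,0,0.02,0,0,0],[0,0,0,0,0,0]]])

```text
clock: 9.15
eef_pos: [0.5577, -0.0475, 0.2196]
tool_rot: [0.505, 0.863, 0.0, 0.0]
ft_force: [-3.1, 0.1, 1.8]
grip_width: 0.0119
```

send_rows(increments=[[[0,0,0,0,0,0],[0,0,0,0,0,0],[0,0,0,0,0,0],[0,0,-0.2,0,0,0],[0,0,-0.5,0,0,0],[0,0,-0.7,0,0,0],[0,0,-0.7,0,0,0],[0,0,0,0,0,0]]], grip=0.4)

```text
clock: 10.15
eef_pos: [0.5593, -0.0475, 0.328]
tool_rot: [0.505, 0.863, 0.002, 0.004]
ft_force: [-0.4, -0.8, 0.5]
grip_width: 0.0511
```

Run:
```python
from h import *
show()
c=cam("wrist","w4.png");P=pts(c);Z=P[...,2];vv,uu=np.mgrid[:420,:560]
m=((Z>.197)&(Z<.212)).astype(np.uint8);n,l,s,ce=cv2.connectedComponentsWithStats(m)
for i in range(1,n):
    if s[i,4]>3000:
        r=cv2.minAreaRect(P[l==i][:,:2].astype(np.float32));mm=l==i;B=np.c_[P[mm][:,:2]-P[mm][:,:2].mean(0),np.ones(mm.sum())];print(s[i],np.round(r[0],4),np.round(r[1],4),r[2],np.linalg.lstsq(B,P[mm][:,2],rcond=None)[0])
```

```text
clock 10.15
joint_pos [-0.0848  0.3458  0.3768  1.5938  0.      0.9745]
eef_pos [ 0.5593 -0.0475  0.328 ]
tool_rot [0.5052 0.863  0.0017 0.0036]
ft_force [-0.3693 -0.7703  0.5018]
grip_width 0.0511
[    8    93   122   190 13945] [ 0.4201 -0.1199] [0.0694 0.146 ] 27.868162155151367 [-0.00517599 -0.0032728   0.20378461]
[  230   100    97   186 14780] [ 0.557  -0.0473] [0.0682 0.1453] 29.373870849609375 [-1.84817320e-04 -2.36803523e-04  2.03748347e-01]
```

View pics/w4.png

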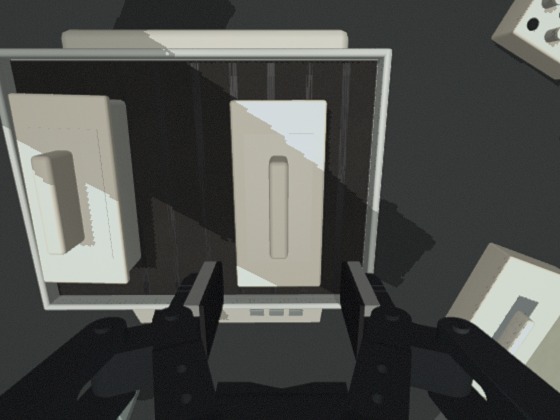

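The box sits flat beside the other one: its lid is at z 0.2037 everywhere, which puts its underside on the mat. In the wrist view the box is at (280,193) and the rim's right side at column 380. Next is the knob approach.

```bash
cat >> h.py <<'E'
yaw=np.deg2rad(119.4);ex=np.array([np.cos(yaw),np.sin(yaw),0]);ey=np.array([-ex[1],ex[0],0]);ez=np.array([0,0,1.])
org=np.array([.5015,-.0795,0])-.04*ex
Rr=np.stack([ex,ey,ez],1);cz=np.array([-.5,0,.75**.5]);cx=np.array([.75**.5,0,.5]);Rc=np.stack([cx,[0,1.,0],cz],1)
CF=T(org+Rr@np.array([-.122,0,.0785]),Rr@Rc)  # console frame
KX,KY=0.0003,0.0475
def grip(th,pull,kx=None,ky=None): # TCP pose with grasp pt (11mm behind TCP) at grip point
    a=np.deg2rad(80)-th
    kx=KX if kx is None else kx;ky=KY if ky is None else ky
    x=np.array([np.cos(a),np.sin(a),0]);z=np.array([0,0,-1.])
    return CF@T([kx,ky,.032+pull-.011],np.stack([x,np.cross(z,x),z],1))
E
python3 - <<'E'
from h import *
print(np.round(grip(0,0)[:3,3],4),np.round(grip(0,.12)[:3,3],4))
rel(now(),grip(0,.13),16)
A=now();B=grip(0,.13);L=np.real(logm(np.linalg.inv(A)@B))
for f in(.25,.5,.75,1):print(np.round((A@expm(L*f))[:3,3],3))
E
```

```text
[ 0.5447 -0.2529  0.0968] [ 0.5741 -0.3051  0.2008]
total shift mm [-237.  -112.9  116.6] rot deg [-20.82  25.19 -78.06] in units [-4.741 -2.259  2.332] [-2.082  2.519 -7.806]
row x 16 [-0.185, -0.34, 0.052, -0.13, 0.157, -0.488]
[ 0.526 -0.117  0.311]
[ 0.519 -0.19   0.286]
[ 0.537 -0.258  0.252]
[ 0.577 -0.31   0.209]
```

send_rows(increments=[[[-0.185,-0.34,0.052,-0.13,0.157,-0.488],[-0.185,-0.34,0.052,-0.13,0.157,-0.488],[-0.185,-0.34,0.052,-0.13,0.157,-0.488],[-0.185,-0.34,0.052,-0.13,0.157,-0.488],[-0.185,-0.34,0.052,-0.13,0.157,-0.488],[-0.185,-0.34,0.052,-0.13,0.157,-0.488],[-0.185,-0.34,0.052,-0.13,0.157,-0.488],[-0.185,-0.34,0.052,-0.13,0.157,-0.488]]])

```text
clock: 11.2
eef_pos: [0.5175, -0.1904, 0.2834]
tool_rot: [0.183, 0.973, 0.131, -0.049]
ft_force: [-0.1, 0.1, 0.9]
grip_width: 0.0511
```

send_rows(increments=[[[-0.185,-0.34,0.052,-0.13,0.157,-0.488],[-0.185,-0.34,0.052,-0.13,0.157,-0.488],[-0.185,-0.34,0.052,-0.13,0.157,-0.488],[-0.185,-0.34,0.052,-0.13,0.157,-0.488],[-0.185,-0.34,0.052,-0.13,0.157,-0.488],[-0.185,-0.34,0.052,-0.13,0.157,-0.488],[-0.185,-0.34,0.052,-0.13,0.157,-0.488],[-0.185,-0.34,0.052,-0.13,0.157,-0.488]]])

```text
clock: 12.2
eef_pos: [0.5658, -0.3023, 0.1958]
tool_rot: [-0.163, 0.954, 0.239, -0.083]
ft_force: [1.1, -0.3, -0.6]
grip_width: 0.0512
```

send_rows(increments=[[[0,0,0,0,0,0]]])

```text
clock: 12.32
eef_pos: [0.5643, -0.3008, 0.1952]
tool_rot: [-0.161, 0.953, 0.241, -0.086]
ft_force: [-0.1, -0.1, -0.9]
grip_width: 0.0512
```

Run:
```python
from h import *
show();rel(now(),grip(0,.13));c=cam("wrist","w5.png");cam("side","s5.png")
P=pts(c);I=np.linalg.inv(CF);k=P@I[:3,:3].T+I[:3,3]
roi=(abs(k[...,0])<.06)&(abs(k[...,1]-.047)<.055)
con=roi&(abs(k[...,2])<.006)&(np.hypot(k[...,0],k[...,1]-.047)>.045);B=np.c_[k[con][:,:2],np.ones(con.sum())];print("plane",con.sum(),np.linalg.lstsq(B,k[con][:,2],rcond=None)[0])
for a,b in((.006,.016),(.016,.03),(.036,.055)):
    t=roi&(k[...,2]>a)&(k[...,2]<b)
    if t.sum()>5:
        r=cv2.minAreaRect(k[t][:,:2].astype(np.float32));print(a,b,t.sum(),np.round(np.median(k[t],0),4),np.round(r[0],4),np.round(r[1],4),r[2],np.round(k[t].min(0),4),np.round(k[t].max(0),4))
```

```text
clock 12.325
joint_pos [-0.5933  1.0351  1.1423  2.148   0.2255 -0.9813]
eef_pos [ 0.5643 -0.3008  0.1952]
tool_rot [-0.1606  0.9533  0.2411 -0.0858]
ft_force [-0.1219 -0.1158 -0.8755]
grip_width 0.0512
total shift mm [ -7.2  -3.5 -19.1] rot deg [-0.31  0.19 -0.24] in units [-0.144 -0.07  -0.382] [-0.031  0.019 -0.024]
plane 10265 [ 0.01077227 -0.00098524  0.00063418]
0.006 0.016 5027 [0.0041 0.0504 0.0122] [0.0118 0.0526] [0.0915 0.0959] 89.8388442993164 [-0.0362  0.0068  0.006 ] [0.0598 0.0982 0.0158]
0.016 0.03 68 [0.007  0.0799 0.0229] [0.0044 0.0767] [0.0143 0.0134] 83.0512924194336 [-0.0032  0.0688  0.0162] [0.0102 0.0838 0.0297]
0.036 0.055 1933 [0.0001 0.05   0.0463] [0.0001 0.0502] [0.0683 0.0138] 79.26902770996094 [-0.0129  0.0157  0.036 ] [0.0103 0.084  0.0488]
```

View pics/w5.png

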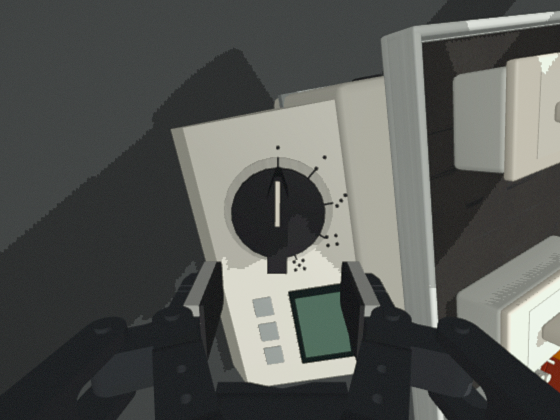

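```bash
sed -i 's/KX,KY=.*/KX,KY=-0.0003,0.0473/; s/\.032+pull-\.011/.034+pull-.011/' h.py
python3 - <<'E'
from h import *
rel(now(),grip(0,.04),5)
E
```

```text
total shift mm [-7.1 -5.2 72.3] rot deg [-0.55  0.36 -0.18] in units [-0.141 -0.103  1.446] [-0.055  0.036 -0.018]
row x 5 [-0.029, -0.022, 0.289, -0.011, 0.007, -0.004]
```

send_rows(increments=[[[-0.03,-0.02,0.29,-0.01,0.01,0],[-0.03,-0.02,0.29,-0.01,0.01,0],[-0.03,-0.02,0.29,-0.01,0.01,0],[-0.03,-0.02,0.29,-0.01,0.01,0],[-0.03,-0.02,0.29,-0.01,0.01,0],[0,0,0,0,0,0]]])

```text
clock: 13.18
eef_pos: [0.5554, -0.2706, 0.1344]
tool_rot: [-0.162, 0.952, 0.242, -0.088]
ft_force: [-0.2, 0.4, -0.5]
grip_width: 0.0513
```

Run:
```python
from h import *
show();rel(now(),grip(0,0));c=cam("wrist","w6.png");P=pts(c);I=np.linalg.inv(CF);k=P@I[:3,:3].T+I[:3,3]
roi=(abs(k[...,0])<.06)&(abs(k[...,1]-.047)<.055)
for a,b in((.016,.03),(.036,.055)):
    t=roi&(k[...,2]>a)&(k[...,2]<b)
    n,l,s,ce=cv2.connectedComponentsWithStats(t.astype(np.uint8));i=1+np.argmax(s[1:,4]);t=l==i
    r=cv2.minAreaRect(k[t][:,:2].astype(np.float32));print(a,b,t.sum(),np.round(np.median(k[t],0),4),np.round(r[0],4),np.round(r[1],4),r[2])
```

```text
clock 13.175
joint_pos [-0.5653  0.95    0.8103  1.9007  0.2356 -0.9595]
eef_pos [ 0.5554 -0.2706  0.1344]
tool_rot [-0.1623  0.9525  0.2423 -0.0881]
ft_force [-0.2101  0.4492 -0.4825]
grip_width 0.0513
total shift mm [ 0.1 -1.4 40.9] rot deg [-0.14 -0.11 -0.09] in units [ 0.002 -0.027  0.819] [-0.014 -0.011 -0.009]
0.016 0.03 141 [0.0063 0.0796 0.0232] [0.0043 0.0765] [0.0148 0.0136] 82.69728088378906
0.036 0.055 3747 [0.     0.0511 0.0463] [-0.0001  0.05  ] [0.0689 0.014 ] 79.14774322509766
```

View pics/w6.png

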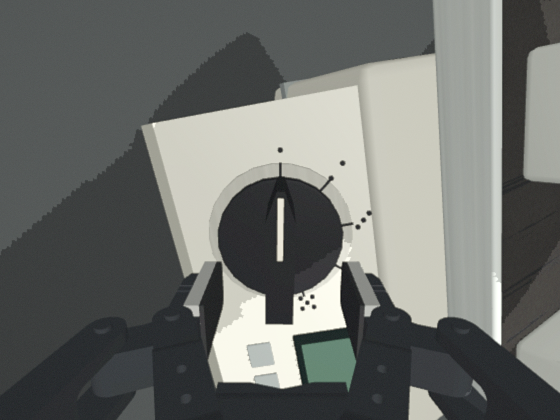

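The wrist view shows the knob's white line at column 280, with the jaws centred near 282. I'm going in and closing on the bar.

send_rows(increments=[[[0,-0.01,0.25,0,0,0],[0,-0.01,0.25,0,0,0],[0,0,0.2,0,0,0],[0,0,0.1,0,0,0],[0,0,0,0,0,0]]])

```text
clock: 13.85
eef_pos: [0.5463, -0.2549, 0.0983]
tool_rot: [-0.162, 0.952, 0.242, -0.088]
ft_force: [0.2, -0.7, 0.7]
grip_width: 0.0515
```

send_rows(increments=[[[0,0,0,0,0,0],[0,0,0,0,0,0],[0,0,0,0,0,0],[0,0,0,0,0,0],[0,0,0,0,0,0]]], grip=1)

```text
clock: 14.48
eef_pos: [0.5462, -0.2542, 0.0993]
tool_rot: [-0.162, 0.952, 0.243, -0.088]
ft_force: [-0.8, 2.8, 6.7]
grip_width: 0.0131
```

```bash
cat >> h.py <<'E'
def fs():
    o=get_obs();M=now();I=np.linalg.inv(CF)@M;x=I[:3,0]
    print("t",round(o["clock"],2),"TCP in console",np.round(I[:3,3]*1000,1),"theta",round(np.deg2rad(80)-np.arctan2(x[1],x[0]),3),"F tool",np.round(M[:3,:3].T@np.array(o["ft_force"]),1),"M tool",np.round(M[:3,:3].T@np.array(o["ft_torque"]),2),"w",round(o["grip_width"],4),"j",np.round(o["joint_pos"],2))
E
python3 -c "
from h import *
fs()"
```

```text
t 14.47 TCP in console [-0.1 46.8 24.1] theta 0.001 F tool [ 0.4  5.8 -4.4] M tool [-0.68  0.14  0.07] w 0.0131 j [-0.55  0.92  0.66  1.78  0.24 -0.95]
```

send_rows(increments=[[[0,0.02,-0.04,0,0,0],[0,0,-0.06,0,0,0],[0,0,-0.06,0,0,0],[0,0,-0.06,0,0,0],[0,0,-0.05,0,0,0],[0,0,0,0,0,0]]])

```text
clock: 15.22
eef_pos: [0.5485, -0.2584, 0.1076]
tool_rot: [-0.162, 0.952, 0.244, -0.09]
ft_force: [-2.9, 7.2, -8.7]
grip_width: 0.0133
```

```bash
python3 -c "
from h import *
fs()
c=cam('wrist','w7.png')"
```

```text
t 15.22 TCP in console [-0.1 46.8 33.7] theta 0.002 F tool [-0.6  2.4 11.4] M tool [ 0.15 -0.42  0.02] w 0.0133 j [-0.56  0.93  0.7   1.82  0.24 -0.95]
```

View pics/w7.png

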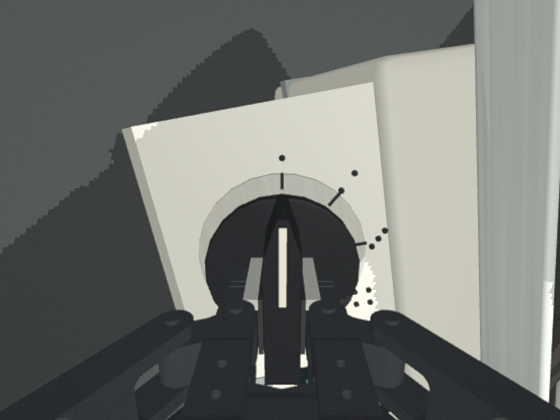

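send_rows(increments=[[[0,0,-0.03,0,0,0],[0,0,-0.03,0,0,0],[0,0,0,0,0,0]]])

```text
clock: 15.65
eef_pos: [0.5492, -0.2595, 0.1099]
tool_rot: [-0.162, 0.952, 0.245, -0.09]
ft_force: [-2.3, 7.6, -9.4]
grip_width: 0.0134
```

```bash
python3 -c "
from h import *
fs()"
```

```text
t 15.65 TCP in console [-0.1 46.8 36.2] theta 0.002 F tool [-1.5  2.3 12. ] M tool [ 0.15 -0.45  0.04] w 0.0134 j [-0.56  0.94  0.72  1.82  0.24 -0.95]
```

send_rows(increments=[[[0,0,0,0,0,0.2],[0,0,0,0,0,0.3],[0,0,0,0,0,0.3],[0,0,0,0,0,0]]])

```text
clock: 16.15
eef_pos: [0.5491, -0.2594, 0.1098]
tool_rot: [-0.095, 0.961, 0.238, -0.107]
ft_force: [-2.3, 7.3, -9.8]
grip_width: 0.0131
```

```bash
python3 -c "
from h import *
fs()"
```

```text
t 16.15 TCP in console [-0.  46.9 36.2] theta 0.142 F tool [-1.1  2.  12.3] M tool [ 0.1  -0.48  0.05] w 0.0131 j [-0.56  0.94  0.71  1.82  0.24 -0.81]
```

send_rows(increments=[[[0,0,0,0,0,0.4],[0,0,0,0,0,0.5],[0,0,0,0,0,0.5],[0,0,0,0,0,0.5],[0,0,0,0,0,0.5],[0,0,0,0,0,0.5],[0,0,0,0,0,0.4],[0,0,0,0,0,0]]])

```text
clock: 17.15
eef_pos: [0.549, -0.2593, 0.1099]
tool_rot: [0.181, 0.948, 0.198, -0.17]
ft_force: [-1.8, 8.3, -9.2]
grip_width: 0.013
```

```bash
python3 -c "
from h import *
fs()"
```

```text
t 17.15 TCP in console [ 0.1 46.9 36.2] theta 0.718 F tool [ 0.2  3.5 12. ] M tool [-0.23 -0.37  0.1 ] w 0.013 j [-0.56  0.94  0.71  1.82  0.24 -0.24]
```

send_rows(increments=[[[0,0,0,0,0,0.4],[0,0,0,0,0,0.5],[0,0,0,0,0,0.5],[0,0,0,0,0,0.5],[0,0,0,0,0,0.5],[0,0,0,0,0,0.5],[0,0,0,0,0,0.4],[0,0,0,0,0,0]]])

```text
clock: 18.15
eef_pos: [0.549, -0.2592, 0.1099]
tool_rot: [0.443, 0.858, 0.141, -0.22]
ft_force: [-2.6, 7.4, -8.9]
grip_width: 0.0131
```

```bash
python3 -c "
from h import *
fs()"
```

```text
t 18.15 TCP in console [ 0.2 46.8 36.1] theta 1.294 F tool [ 2.1  1.6 11.6] M tool [-0.41 -0.05  0.07] w 0.0131 j [-0.56  0.94  0.71  1.82  0.24  0.34]
```

send_rows(increments=[[[0,0,0,0,0,0.4],[0,0,0,0,0,0.5],[0,0,0,0,0,0.5],[0,0,0,0,0,0.5],[0,0,0,0,0,0.5],[0,0,0,0,0,0.5],[0,0,0,0,0,0.45],[0,0,0,0,0,0]]])

```text
clock: 19.15
eef_pos: [0.5491, -0.259, 0.1099]
tool_rot: [0.672, 0.693, 0.072, -0.251]
ft_force: [-1.6, 8.3, -8.4]
grip_width: 0.0131
```

```bash
python3 -c "
from h import *
fs()"
```

```text
t 19.15 TCP in console [ 0.3 46.6 36.1] theta 1.878 F tool [ 3.6  1.1 11.3] M tool [-0.51  0.24 -0.01] w 0.0131 j [-0.56  0.94  0.71  1.82  0.24  0.92]
```

send_rows(increments=[[[0,0,0.04,0,0,0],[0,0,0.04,0,0,0],[0,0,0.02,0,0,0],[0,0,0,0,0,0]]])

```text
clock: 19.65
eef_pos: [0.5485, -0.2579, 0.1079]
tool_rot: [0.672, 0.694, 0.072, -0.249]
ft_force: [-1.0, 5.8, -2.1]
grip_width: 0.0128
```

```bash
python3 -c "
from h import *
fs()"
```

```text
t 19.65 TCP in console [ 0.4 46.6 33.7] theta 1.878 F tool [4.2 0.  4.6] M tool [-0.08  0.34  0.04] w 0.0128 j [-0.56  0.93  0.7   1.81  0.24  0.92]
```

send_rows(increments=[[[0,0,0,0,0,0.1],[0,0,0,0,0,0.1],[0,0,0,0,0,0.1],[0,0,0,0,0,0]]])

```text
clock: 20.15
eef_pos: [0.5485, -0.2578, 0.1077]
tool_rot: [0.69, 0.676, 0.066, -0.251]
ft_force: [-1.2, 5.4, -2.8]
grip_width: 0.0132
```

```bash
python3 -c "
from h import *
fs()"
```

```text
t 20.15 TCP in console [ 0.4 46.6 33.5] theta 1.93 F tool [ 3.6 -0.3  5.1] M tool [-0.09  0.43 -0.01] w 0.0132 j [-0.56  0.93  0.7   1.81  0.24  0.98]
```

send_rows(increments=[[[0,0,0,0,0,0.1],[0,0,0,0,0,0.1],[0,0,0,0,0,0]]])

```text
clock: 20.52
eef_pos: [0.5481, -0.2572, 0.1063]
tool_rot: [0.701, 0.664, 0.061, -0.253]
ft_force: [-1.2, 7.7, -7.0]
grip_width: 0.0127
```

```bash
python3 -c "
from h import *
fs()"
```

```text
t 20.52 TCP in console [ 0.3 46.7 31.9] theta 1.965 F tool [3.8 0.8 9.7] M tool [-0.38  0.39 -0.  ] w 0.0127 j [-0.56  0.93  0.7   1.81  0.24  1.01]
```

It dropped into the hole: Fz rose from 5 to 9.7 N and z fell by 1.6 mm at theta of about 1.965. I'll centre it a little and lower it.

send_rows(increments=[[[0,0,0.04,0,0,0.1],[0,0,0.04,0,0,0.1],[0,0,0.04,0,0,0],[0,0,0,0,0,0]]])

```text
clock: 21.02
eef_pos: [0.5467, -0.2547, 0.1013]
tool_rot: [0.713, 0.651, 0.057, -0.254]
ft_force: [0.6, 7.4, -6.2]
grip_width: 0.0129
```

```bash
python3 -c "
from h import *
fs()"
```

```text
t 21.02 TCP in console [ 0.3 46.6 26.2] theta 2.0 F tool [4.2 2.2 8.4] M tool [-0.31  0.39  0.04] w 0.0129 j [-0.55  0.93  0.68  1.79  0.24  1.05]
```

send_rows(increments=[[[0,0,0.03,0,0,0],[0,0,0.03,0,0,0],[0,0,0.03,0,0,0],[0,0,0.02,0,0,0],[0,0,0,0,0,0]]])

```text
clock: 21.65
eef_pos: [0.5462, -0.2538, 0.0996]
tool_rot: [0.713, 0.652, 0.058, -0.251]
ft_force: [-2.1, 5.5, 4.4]
grip_width: 0.0129
```

```bash
python3 -c "
from h import *
fs()"
```

```text
t 21.65 TCP in console [ 0.3 46.7 24.1] theta 2.0 F tool [ 6.5 -3.4 -0.9] M tool [0.31 1.01 0.08] w 0.0129 j [-0.55  0.92  0.66  1.78  0.24  1.05]
```

The depth matches the original home depth (24.1 mm). I'm releasing and backing out.

send_rows(increments=[[[0,0,0,0,0,0],[0,0,0,0,0,0],[0,0,0,0,0,0],[0,0,-0.1,0,0,0],[0,0,-0.3,0,0,0],[0,0,-0.4,0,0,0],[0,0,-0.4,0,0,0],[0,0,0,0,0,0]]], grip=0.4)

```text
clock: 22.65
eef_pos: [0.5617, -0.2813, 0.1518]
tool_rot: [0.714, 0.652, 0.058, -0.249]
ft_force: [0.3, 1.2, -0.2]
grip_width: 0.0513
```

Run:
```python
from h import *
fs();I=np.linalg.inv(CF)
for n,f in(("wrist","w8.png"),("side","s8.png")):
    c=cam(n,f);P=pts(c);k=P@I[:3,:3].T+I[:3,3]
    t=(abs(k[...,0])<.05)&(abs(k[...,1]-.047)<.05)&(k[...,2]>.034)&(k[...,2]<.068)
    n_,l,s,ce=cv2.connectedComponentsWithStats(t.astype(np.uint8));i=1+np.argmax(s[1:,4]);t=l==i
    r=cv2.minAreaRect(k[t][:,:2].astype(np.float32));print(n,t.sum(),np.round(np.median(k[t],0),4),np.round(r[0],4),np.round(r[1],4),r[2])
cv2.imwrite("pics/c8.png",np.hstack([cv2.imread("pics/w8.png")[100:400,100:450],cv2.resize(cv2.imread("pics/s8.png")[180:340,170:350],None,fx=1.875,fy=1.875)]))
```

```text
t 22.65 TCP in console [-0.9 46.6 85.1] theta 2.0 F tool [1.1 0.4 0.6] M tool [-0.32 -0.4   0.02] w 0.0513 j [-0.57  0.98  0.91  1.97  0.23  1.03]
wrist 3012 [0.0025 0.045  0.0463] [0.0018 0.0453] [0.014  0.0686] 55.588706970214844
side 146 [-0.0075  0.055   0.0457] [-0.0071  0.0525] [0.0152 0.0456] 55.46314239501953
```

View pics/c8.png

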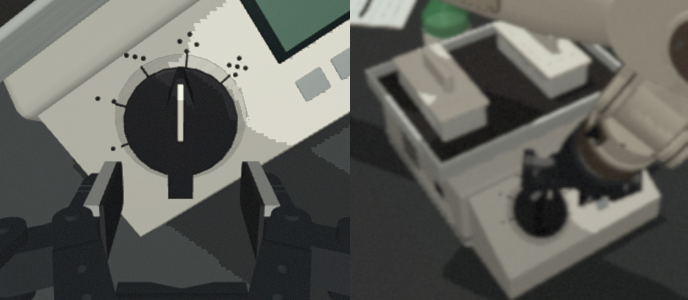

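The wrist view shows the nose at the four-pip mark, and the knob top is at 46.3 mm, the same as home at the start. I'll take one last look at the rest before handing in.

Run:
```python
from h import *
c=cam("side","s9.png");P=pts(c);Z=P[...,2]
for nm,a,b,ctr in(("box",.197,.212,(.557,-.047)),("other",.197,.212,(.42,-.12)),("bottle",.12,.18,(.41,.176))):
    t=(Z>a)&(Z<b)&(np.hypot(P[...,0]-ctr[0],P[...,1]-ctr[1])<.085)
    if nm!="bottle":
        B=np.c_[P[t][:,:2]-P[t][:,:2].mean(0),np.ones(t.sum())];print(nm,t.sum(),cv2.minAreaRect(P[t][:,:2].astype(np.float32)),np.linalg.lstsq(B,P[t][:,2],rcond=None)[0])
    else: print(nm,np.median(P[t],0))
print(job_done());show()
```

```text
box 645 ((0.5559324026107788, -0.048977337777614594), (0.06925235688686371, 0.14917121827602386), 29.47443199157715) [0.01588255 0.01837125 0.20372864]
other 937 ((0.4191126227378845, -0.11993232369422913), (0.06902524828910828, 0.1489969938993454), 27.9374942779541) [0.00296676 0.00515732 0.20373907]
bottle [0.40586056 0.15502712 0.12793636]
the job is handed in; nothing more can be done
None
the job is handed in; nothing more can be done
```

View pics/s9.png

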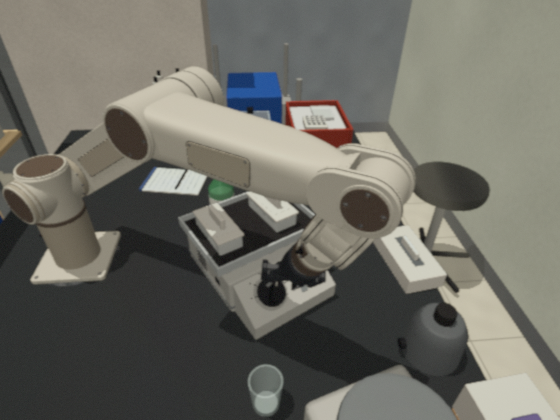

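The blot box is on the rocker's platform beside the other one, and the tilt selector is at step four. I handed the job in at about 23 s of the 67 s allowed; no verdict is reported.

- **Blot box:** I carried it level by its rib and lowered it onto the mat in small steps until the force reading showed contact, then let go. Afterwards its lid measured 203.7 mm up, which puts the underside at mat height. From the wrist camera the lid was level. It is about 44 mm clear of the rim on the far side.
- **Selector:** I pulled the knob out about 12.5 mm and turned it with almost no twisting resistance. I then let it ride lightly on the plate until it dropped into the hole at about 1.965 rad and went home. After release it read 2.00 rad at the four-pip mark. Its top was 46.3 mm out from the console, the same as at home before the start.
- **Other objects:** The other box reads within about 2 mm of its starting place. The gripper was open and clear of everything at the end.

**Weaker checks:**
- The last side-camera fit of the blot box's lid showed a slope of about 0.02 rad, against almost none from the wrist camera. The arm partly blocked that view, and both are inside the 0.05 limit.
- The bottle was partly hidden, so its last reading doesn't compare well with the first.
- I did not re-measure the tube rack, tip box or beaker. The arm's planned path stayed clear of them.

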